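# Reset the three-notch length stop to its middle notch

## Task

The sprung carriage of the length stop on the bench is still caught in its last notch. Press the black thumb pad of the catch lever down so that the carriage springs all the way home, let the pad go, then push the carriage's front face back just past the middle notch and let it go, so that it comes back and stays caught on the stop pin in the middle notch. Do it with the fingertips only, without forcing anything, and leave the other things on the bench where they are.

Things in the scene. Friction and masses are not known exactly. Their poses are not given: they have to be found in the camera images.
- stop_bed: Length stop: aluminium bed 220 x 118 x 10 mm fixed to the bench, dark side rails 26 mm high, two bridge cheeks 66 mm high (bed x = +50, y = +/-54 mm). Origin: centre of the underside. x runs along the slide from its front (push end, far left) to its back (thumb pad end, near right), along the bench edge, y to the left, z up. Place and turn vary.
- slide_front (a point): Centre of the upright front face of the grey carriage, 26 mm above the bench; axes as the bed's; moves with it. The carriage is a block 120 mm long, 96 mm wide, from 12 to 40 mm above the bench, too broad to grasp; a thin rubber pad covers the face. At home this point is at bed x = -86 mm, the bed ends at -110. Nothing stands in front of it.
- stop_slide (a joint): Carriage travel along bed +x, m: 0 home, 0.016/0.032/0.048 held by the stop pin in first/middle/last notch, 0.056 back stop. Starts in the last. A damped spring pushes it home (3 to 5 N). Pushed back, the pin clicks over a tooth at each notch (up to 12 N); let go, it returns onto the last tooth passed. Middle catches from 0.033, last from 0.049: push to 0.040, then back off.
- catch_pad (a point): Centre of the top of the black ribbed thumb pad at the back end of the catch lever: 30 mm along the bed's x, 40 mm across, about 68 mm above the bench when up, at bed x = +100, y = 0 mm; moves with the lever.
- stop_catch (a joint): Catch lever angle about its axle (across the bed at x = +50 mm, 56 mm high), rad: 0 = pad up and stop pin down in a notch; grows as the pad is pressed; 0.26 = end stop (pad 13 mm down). The pin is clear of the teeth above about 0.17 (pad 9 mm down). Sprung back up; pressing takes about 3 to 6 N.
- stick: Bystander: red wooden tool handle, 8 x 170 x 8 mm, lying on the bench; origin under its centre, long axis y.
- tape: Bystander: roll of masking tape, 92 mm across, 24 mm high, lying flat; origin under its centre.
- pot: Bystander: small grey pot with clear lid, 54 mm across, 42 mm high; origin under its centre.
- cell: Bystander: battery standing upright, 14 mm across, 50 mm high; origin under its centre.
- yellow_carton: Bystander: white upright box with yellow lid, 32 x 47 x 72 mm; origin under its centre.
- glue: Bystander: brown bottle with pale cap, 46 mm across, 85 mm high; origin under its centre.
- stub: Bystander: pink grooved strip, 15 x 72 x 12 mm, lying; origin under its centre, long axis y.

How it is judged:
On the way, in this order (a step that is already met when the one before it is completed fails the run):
1. the catch is pressed and the carriage has sprung all the way home (under 4 mm from home) (value of joint stop_slide below 0.004 m), for 0.1 s.
2. the robot pushes the carriage back past the middle tooth (value of joint stop_slide above 0.0325 m and contact force between the fingers and stop_slide above 1 N), for 0.05 s.
At the end, for the whole second after the job is handed in: The carriage is at rest in the middle notch (travel 29 to 35 mm), held by the stop pin alone, catch lever fully up (under 0.06 rad) (value of joint stop_slide between 0.029 and 0.035 m and value of joint stop_catch below 0.06 rad and velocity of joint stop_slide between -0.01 and 0.01 m/s); the robot touches nothing.
It fails at once if a bystander is moved more than 25 mm or lifted (distance of any of stick, tape, pot, cell, yellow_carton, glue, stub from where it was at the start of the episode above 0.025 m).
It fails at once if the carriage is forced (over 40 N) (contact force between the fingers and stop_slide above 40 N).
It fails at once if the catch lever is forced (over 40 N) (contact force between the fingers and stop_catch above 40 N).
It also fails if it takes over 51 s, if anything falls off the work surface, if the arm or the gripper's body presses on something with over 40 N, if the wrist force passes 120 N, or if a joint passes its speed limit or range.

## Robot

A 7-joint arm with a two-finger parallel gripper is mounted at the origin on a cart in front of the work surface, level with it; the furniture and walls round the work are solid. World frame = base frame: x ahead of the robot, y to its left, z up, the work surface at z = 0. Lengths are in m, angles in rad, forces in N, time in s.
With the tool pointing down it reaches from about 0.35 to 0.9 m from the base axis. Payload 8.1 kg.
Tool frame: the origin (TCP) lies at the very end of the fingers, on their centre line; the grasp point (between the pads) lies 19 mm behind it; z points along the fingers, y is the line along which they close (so a half turn about z gives the same grasp; the last joint's range is limited). The gripper opens to 92 mm and grips with 3 to 60 N. Pads are 19 mm wide; open, the fingers measure 130 mm over their backs; the gripper's body (75 mm by 190 mm) begins 47 mm behind the grasp point.
Start: joints at [1.232, 0.434, 0.025, 1.573, -0.012, 1.134, -0.075], TCP at [0.146, -0.608, 0.227] pointing down, gripper open.
Joint ranges: [-2.62, 2.62], [-0.44, 2.09], [-1.27, 1.32], [0.08, 2.57], [-1.32, 4.46], [0.12, 2], [-2.74, 2.74]. Speed limits (rad/s): [2.22, 2.22, 3.01, 3.01, 3.14, 3.14, 3.14].

## Interface

Orientations are given as a 3x3 rotation matrix whose columns are the frame's x, y, z axes.
In Python, from cell import reach, move_straight, set_joints, grip, wait, inverse_kinematics, read_camera, PlanningError, finish_job, current_time_s, current_q, current_dq, current_joint_torque, current_eef_pos, current_orientation, current_force, current_ft_torque, current_width, current_grasp_force gives the robot as it stands. The module is installed in compiled form; this text tells all that it offers. Calls block until the motion is done:
- reach(position, orientation): joint-space move of the TCP to a pose.
- move_straight(position, attitude=None, vel=0.15, contact_N=None): straight line of the TCP; attitude=None keeps the orientation; vel is the mean speed in m/s. With contact_N (N) it stops when the force on the tool has changed by that much, and returns True; else False.
- set_joints(angles): joint-space move.
- grip(opening, effort=None): finger opening in m; effort is the grip in N (None keeps the last); returns when the fingers have stopped.
- wait(seconds).
- inverse_kinematics(position, orientation): joint angles nearest the present ones, or None.
- read_camera(name): name is "scene" or "top" or "wrist"; returns a dict with "frame" (384x512x3 uint8, blue, green, red), "mtx" (3x3 intrinsics, pixels), "origin" and "orientation" of the camera in the world. Camera axes: x right, y up, looking along -z (the intrinsics and any distortion apply to the point x, -y, -z); pixel columns grow to the right and rows downward; lengths in m; the calibration is good to about 2 mm. A picture is of the moment at which its call begins. There is no depth.
A pose or a line that the arm cannot do raises PlanningError and nothing moves.
- finish_job(): hands the job in; it is judged then, once.
Readings, each from a call of its own:
- current_time_s(): time.
- current_q(): joint angles.
- current_dq(): joint speeds.
- current_joint_torque(): joint torques, N m.
- current_eef_pos(): TCP position.
- current_orientation(): TCP orientation.
- current_force(): force on the tool from outside, world axes, zero at the start.
- current_ft_torque(): the same for the moment, N m.
- current_width(): finger opening in m.
- current_grasp_force(): force on a finger pad.
Only numpy, scipy, OpenCV 4.12 (cv2) and the standard library are available. Lean on these libraries where they do the work, as an engineer would, in place of code of your own. Each camera call takes 0.05 s, during which the arm holds its last target. There are 200 camera calls.

## Working session

There is one attempt and no reset: what is moved stays moved. The work goes in short steps, each a Python script; the robot and the scene stay as the last script left them, time stands still between calls to the robot, and variables do not carry over. Pictures are saved under pics/ and viewed, at most 10 in all, crops included, and the job is handed in when it is done.

```bash
mkdir -p pics
python3 - <<'E'
from cell import *
import cv2, pickle
for n in ("scene","top"):
    c=read_camera(n); cv2.imwrite(f"pics/{n}0.png",c["frame"]); pickle.dump(c,open(n+".pkl","wb"))
    print(n,c["mtx"].tolist(),c["origin"],c["orientation"].tolist(),[k for k in c])
E
```

```text
scene [[473.75107718500357, 0.0, 253.67386194635785], [0.0, 473.75107718500357, 194.2677595757736], [0.0, 0.0, 1.0]] [-0.02950716  0.688759    0.86699189] [[-0.855004057747174, 0.31732897796952203, -0.4102077290552746], [-0.5186089173584002, -0.5176715830785116, 0.6804857991974083], [0.003584978691001823, 0.7945555058105168, 0.6071809418237523]] ['frame', 'mtx', 'origin', 'orientation']
top [[387.5598000004228, 0.0, 251.3237994319756], [0.0, 387.5598000004228, 191.11949342135438], [0.0, 0.0, 1.0]] [ 0.43721888 -0.17961465  1.07739613] [[-0.010958682889019172, 0.9990776201610067, -0.041518865142935575], [-0.9999104796836648, -0.010630121349476199, 0.008126077705675902], [0.0076772318006681555, 0.04160419946970213, 0.9991046745453472]] ['frame', 'mtx', 'origin', 'orientation']
```

View pics/scene0.png

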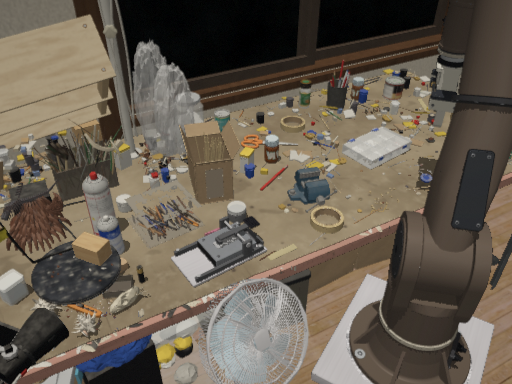

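View pics/top0.png

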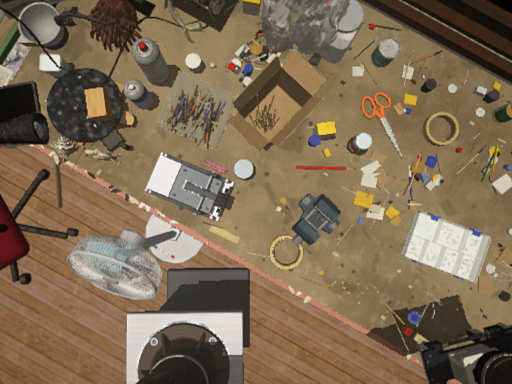

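The stop is at about (190,186) in the top view: pale front end at the left (150,175), pad end at about (218,205). In the scene view it is at (220,250). I'll enlarge both.

Run:
```python
import cv2, numpy as np
t=cv2.imread("pics/top0.png")[135:245,130:250]; s=cv2.imread("pics/scene0.png")[190:290,160:280]
a=cv2.resize(t,None,fx=6,fy=5.4545,interpolation=cv2.INTER_CUBIC)
cv2.imwrite("pics/tz.png",cv2.resize(t,None,fx=5,fy=5,interpolation=cv2.INTER_CUBIC))
cv2.imwrite("pics/sz.png",cv2.resize(s,None,fx=5,fy=5,interpolation=cv2.INTER_CUBIC))
```

```text
(no output)
```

View pics/tz.png

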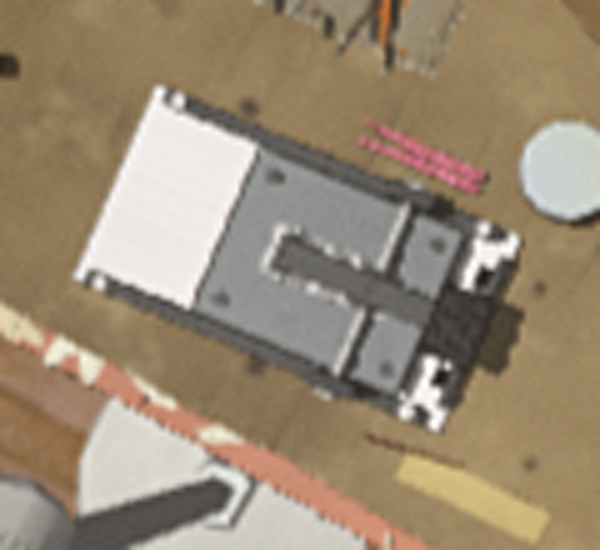

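View pics/sz.png

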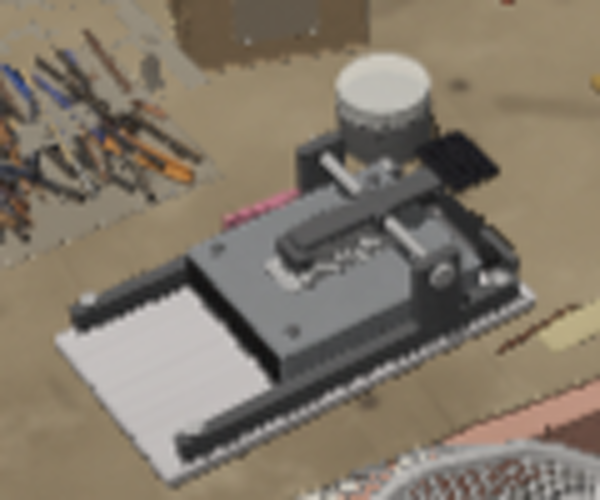

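Top crop (×5): bed corners at about (158,88), (80,278), (440,428) and (522,236). The black pad is at about (470,315), the pot at (567,170) and the pink strip at (425,155). The scene crop confirms the pad is raised at (458,160) and the front face is at (235,315).

```bash
cat > h.py <<'E'
import numpy as np, pickle, cv2
def ray(c,uv,z):
    k=c["mtx"]; d=c["orientation"]@np.array([(uv[0]-k[0,2])/k[0,0],-(uv[1]-k[1,2])/k[1,1],-1.])
    return c["origin"]+d*(z-c["origin"][2])/d[2]
def proj(c,p):
    q=c["orientation"].T@(np.asarray(p)-c["origin"]); k=c["mtx"]
    return np.array([k[0,0]*q[0]/-q[2]+k[0,2],k[1,1]*q[1]/q[2]+k[1,2]])
E
python3 - <<'E'
from h import *
from cell import *
M=np.array([[-110,59],[-110,-59],[110,-59],[110,59]])/1000
res=[]
T=pickle.load(open("top.pkl","rb"));S=pickle.load(open("scene.pkl","rb"))
off=-0.4  # centre of 5x upsampled pixel
for c,Z,o in((T,[(158,88),(80,278),(440,428),(522,236)],(130,135)),(S,[None,(170,484),(535,298),None],(160,190))):
    i=[j for j in range(4) if Z[j]]
    P=np.array([ray(c,np.array(Z[j])/5+np.array(o)+off,.01)[:2] for j in i]); m=M[i]
    A=P-P.mean(0);B=m-m.mean(0)
    th=np.arctan2((B[:,0]*A[:,1]-B[:,1]*A[:,0]).sum(),(A*B).sum())
    R=np.array([[np.cos(th),-np.sin(th)],[np.sin(th),np.cos(th)]]); t=P.mean(0)-R@m.mean(0)
    print(t,np.degrees(th),((P-t)@R-m)*1000, P.tolist())
    if len(i)==2: print("scene corner left front",ray(c,np.array((55,338))/5+np.array(o)+off,.01)[:2])
    R3=np.eye(3);R3[:2,:2]=R;t3=np.r_[t,0]
    if c is T: np.savez("bed.npz",R=R3,t=t3)
    for n,p in(("pad",(.1,0,.068)),("face top",(-.038,0,.04)),("cheekL",(.05,.054,.066))):
        w=R3@p+t3
        print(n,w,[((proj(q,w)-oo)*5).round() for q,oo in((T,(130,135)),(S,(160,190)))])
D=np.load("bed.npz");R3,t3=D["R"],D["t"]
for s in(1,-1):
    # tool z down, tool y = s*bed y
    O=np.column_stack([-s*R3[:,1]*0+np.cross(s*R3[:,1],[0,0,-1]),s*R3[:,1],[0,0,-1]])
    for p in((.1,0,.12),(.1,0,.055),(-.13,0,.12),(-.13,0,.024),(-.04,0,.024)):
        print(s,p,inverse_kinematics(R3@p+t3,O))
E
```

```text
[ 0.49737635 -0.01838155] -112.9758344769458 [[ 1.37114076 -2.43601233]
 [ 2.65473883  2.43701232]
 [-2.65287444  1.60879553]
 [-1.37300514 -1.60979552]] [[0.5918555906083321, 0.05955038981075897], [0.4872019835856024, 0.10252692658868892], [0.4026358305551497, -0.09481053216227031], [0.507811993080276, -0.14079297166983476]]
pad [ 0.45834206 -0.1104485   0.068     ] [array([458., 322.]), array([458., 149.])]
face top [0.51220938 0.0166039  0.04      ] [array([224., 225.]), array([233., 296.])]
cheekL [ 0.52757536 -0.08549354  0.066     ] [array([410., 190.]), array([320., 134.])]
[ 0.49623958 -0.01217898] -112.97025641532602 [[ 1.49755152e+00 -3.46944695e-14]
 [-1.49755152e+00 -5.55111512e-14]] [[0.4842612658737707, 0.11074498545713429], [0.39957440604040767, -0.08905306527707135]]
scene corner left front [0.59277115 0.06312025]
pad [ 0.45721426 -0.10424974  0.068     ] [array([447., 324.]), array([453., 157.])]
face top [0.5110692  0.02280791 0.04      ] [array([212., 227.]), array([227., 305.])]
cheekL [ 0.52644513 -0.07928803  0.066     ] [array([398., 193.]), array([315., 141.])
[... 361 characters left out ...]
-0.66584974  1.89670224  0.58680963  0.7728198
 -1.20956269]
1 (-0.04, 0, 0.024) [ 0.2282333   0.58088228 -0.50014931  2.01439899  0.44742487  0.65387078
 -0.96524748]
-1 (0.1, 0, 0.12) [ 0.90877851  0.540222   -1.06053374  2.00734351  0.58955453  0.93943515
  2.28076884]
-1 (0.1, 0, 0.055) [ 0.88734594  0.67849777 -1.06923669  2.06549459  0.79309303  0.88253686
  2.09787745]
-1 (-0.13, 0, 0.12) [ 0.4278163   0.68465402 -1.06650255  1.80650582  0.68202638  1.0723911
  1.84637896]
-1 (-0.13, 0, 0.024) [ 0.41575056  0.85734584 -1.07441224  1.87867495  0.91215448  0.99859307
  1.66638977]
-1 (-0.04, 0, 0.024) [ 0.58715769  0.80357852 -1.07383539  1.98689265  0.90578894  0.93418762
  1.77155029]
```

The two views agree to about 6 mm, so I'll use their mean and locate the rest by touch. Next I'll press the pad.

```bash
cat >> h.py <<'E'
D=np.load("bed.npz");R3=D["R"];t3=np.array([.4968,-.0153,0.])
O=np.column_stack([np.cross(R3[:,1],[0,0,-1]),R3[:,1],[0,0,-1]])
W=lambda *p:R3@np.array(p)+t3
B=lambda p:R3.T@(np.asarray(p)-t3)
E
python3 - <<'E'
from h import *
from cell import *
grip(0.0,10)
reach(W(.1,0,.16),O); move_straight(W(.1,0,.085)); wait(.3)
f0=current_force(); print(current_time_s(),f0,current_width())
hit=move_straight(W(.1,0,.060),vel=.02,contact_N=1.5)
wait(.2); z0=current_eef_pos()[2]; print(hit,B(current_eef_pos()),current_force()-f0)
c=read_camera("wrist"); cv2.imwrite("pics/w1.png",c["frame"])
c=read_camera("scene"); cv2.imwrite("pics/s1.png",cv2.resize(c["frame"][170:290,140:300],None,fx=4,fy=4))
E
```

```text
4.6083 [0.23140363 0.59180016 0.31724032] 0.0005361957886118197
True [ 0.10021866 -0.00061352  0.06723563] [ 0.16911651  0.05015932 -0.32289496]
```

View pics/s1.png

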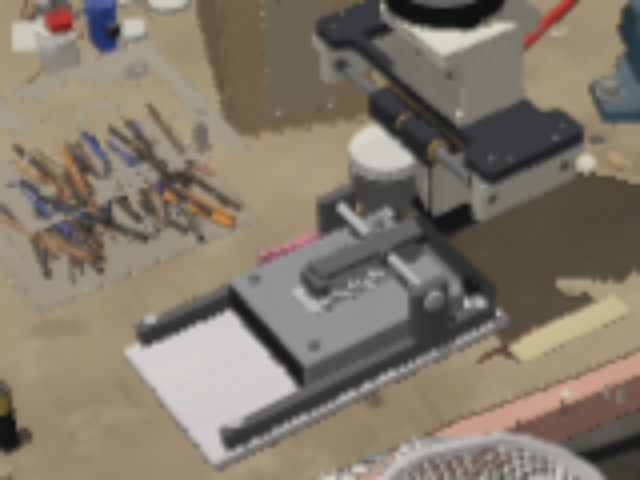

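The tips stopped at z = 67 mm, which matches the pad height of 68 mm. The scene view shows the fingers over the pad at about (450,215). Pressing on in small steps.

Run:
```python
from h import *
from cell import *
f0=np.array([.231,.592,.317])
for z in(.064,.061,.059,.0575,.0565):
    move_straight(W(.1,0,z),vel=.02); wait(.15)
    f=current_force()-f0; print(z,B(current_eef_pos())[2].round(4),f.round(2))
    if f[2]>20: break
wait(1)
c=read_camera("scene"); cv2.imwrite("pics/s2.png",cv2.resize(c["frame"][170:290,140:300],None,fx=4,fy=4))
print(current_time_s(),current_force()-f0)
```

```text
0.064 0.064 [ 0.19 -1.02 -0.76]
0.061 0.0611 [-0.13 -1.33  2.91]
0.059 0.059 [-0.37 -3.26  3.22]
0.0575 0.0575 [-0.74 -3.94  3.91]
0.0565 0.057 [-3.   -4.93 11.  ]
8.925 [-2.5412448  -4.30387179 11.63841878]
```

View pics/s2.png

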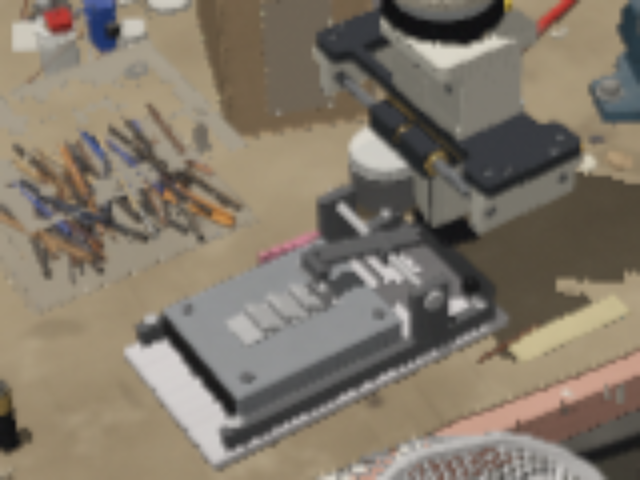

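The carriage has sprung home: its front edge is now near the rail ends at (160,310)–(240,405). Now I'll release the pad and go to the front face.

Run:
```python
from h import *
from cell import *
move_straight(W(.1,0,.12),vel=.08); wait(.2)
move_straight(W(-.135,0,.12),vel=.15); move_straight(W(-.135,0,.024),vel=.1); wait(.4)
f0=current_force(); print(current_time_s(),B(current_eef_pos()).round(4))
hit=move_straight(W(-.075,0,.024),vel=.02,contact_N=2.5)
x0=B(current_eef_pos())[0]; print(hit,x0,R3.T@(current_force()-f0))
if hit and -.108<x0<-.083:
    for d in(.01,.02,.03,.036,.040):
        move_straight(W(x0+d,0,.024),vel=.03)
        f=R3.T@(current_force()-f0); print(d,B(current_eef_pos()).round(4),f.round(1))
        if abs(f[0])>28: break
    wait(.2)
    c=read_camera("scene"); cv2.imwrite("pics/s3.png",cv2.resize(c["frame"][170:290,140:300],None,fx=4,fy=4))
    print(current_time_s(),R3.T@(current_force()-f0))
```

```text
13.2917 [-1.35e-01  1.00e-04  2.42e-02]
True -0.09593319468664963 [-1.33749044  0.45153369  1.7876748 ]
0.01 [-0.0889 -0.0001  0.0241] [-8.9  0.4 -4.7]
0.02 [-0.0784 -0.0001  0.0241] [-6.6 -0.8 -1.8]
0.03 [-0.0678 -0.0002  0.0241] [-5.2 -0.9  0.8]
0.036 [-0.0624 -0.0002  0.0242] [-7.7 -0.1 -1.7]
0.04 [-0.0593 -0.0003  0.0242] [-10.1  -0.7  -2. ]
17.4583 [-10.58399195  -0.97956308  -2.51002233]
```

View pics/s3.png

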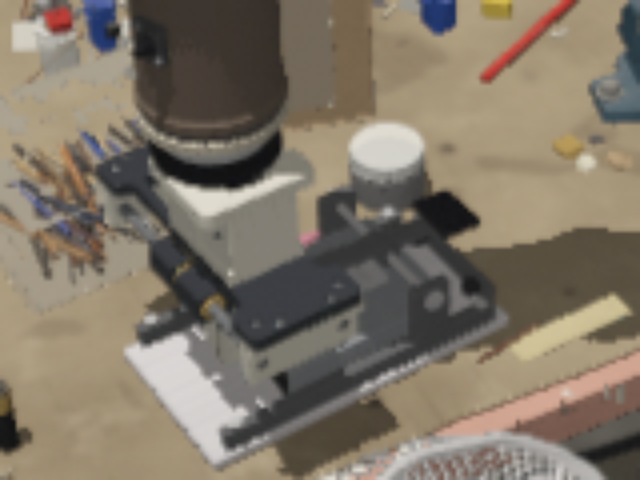

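The camera shows the fingers on the face and the lever up. The measured travel is 36.6 mm because the arm yields a little. I'll push to about 39–40 mm and then back off.

Run:
```python
from h import *
from cell import *
x0=-.0959
for d in(.042,.044):
    move_straight(W(x0+d,0,.024),vel=.03); wait(.15)
    x=B(current_eef_pos())[0]-x0; print(d,x,(R3.T@current_force()).round(1))
    if x>.0395: break
move_straight(W(-.135,0,.024),vel=.04); move_straight(W(-.16,0,.14),vel=.12); move_straight(W(-.2,.12,.2),vel=.15); wait(.3)
print(current_time_s())
for n in("scene","top"):
    c=read_camera(n); pickle.dump(c,open(n+"4.pkl","wb")); f=c["frame"]
    cv2.imwrite(f"pics/{n}4.png",cv2.resize(f[170:290,140:300] if n=="scene" else f[130:250,120:280],None,fx=4,fy=4))
for x in(-.086,-.070,-.054,-.038):
    print(x,(proj(pickle.load(open("scene4.pkl","rb")),W(x,-.048,.04))-(140,170))*4,(proj(pickle.load(open("top4.pkl","rb")),W(x,-.03,.04))-(120,130))*4)
```

```text
0.042 0.03849002703222763 [-11.5  -1.2  -3. ]
0.044 0.041545034368660486 [-6.3 -0.3 -1.3]
23.0083
-0.086 [236.73917128 399.40036055] [130.88405974 215.18481853]
-0.07 [259.87102222 387.97573468] [152.95318673 224.27494026]
-0.054 [282.70032862 376.70053301] [175.02825662 233.36750983]
-0.038 [305.23298744 365.57184308] [197.10927181 242.46252823]
```

View pics/scene4.png

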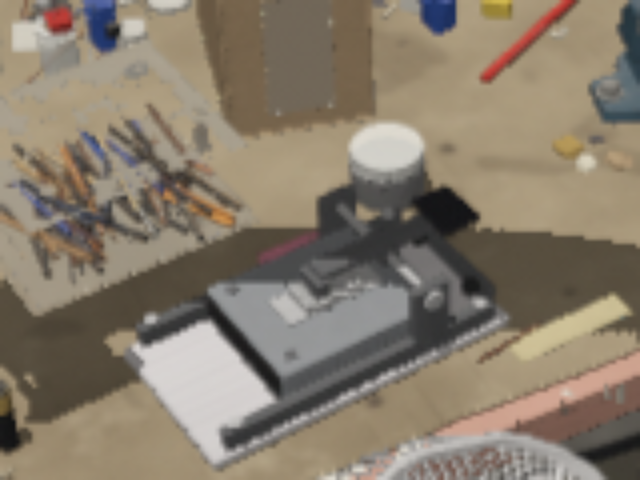

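View pics/top4.png

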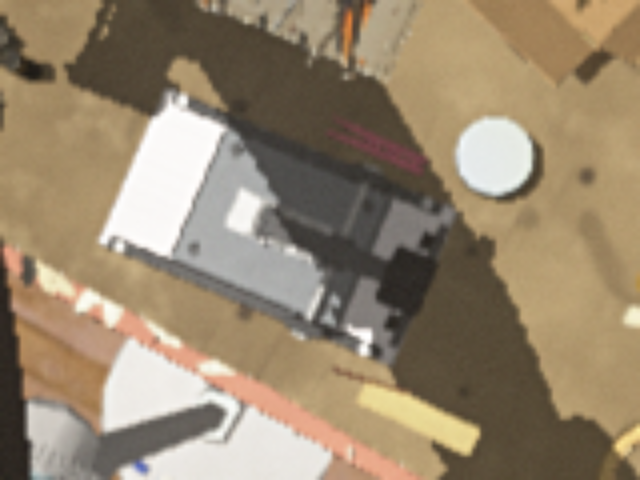

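The released carriage's near top corner is at (281,388) in the scene crop. The middle notch predicts column 283, home 237, the last notch 305. The top view agrees, with the front edge at about (180,240). The lever is up, so I'm handing in.

```bash
python3 -c "
from cell import *
print(finish_job())"
```

```text
the job is handed in; nothing more can be done
None
```

The job is handed in: the carriage sprang home, was pushed back to about 41 mm, and in both camera views came to rest in the middle notch with the lever up, the arm clear and no bystander touched.

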